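# Measure a spring's force at its marked height on the bench tester

### The arm

A 6-joint arm with a two-finger parallel gripper is mounted at the origin on a cart in front of the work surface, level with it; the furniture and walls round the work are solid. World frame = base frame: x ahead of the robot, y to its left, z up, the work surface at z = 0. Lengths are in m, angles in rad, forces in N, time in s.
With the tool pointing down it reaches from about 0.4 to 0.825 m from the base axis. Payload 7 kg.
Tool frame: the origin (TCP) lies at the very end of the fingers, on their centre line; the grasp point (between the pads) lies 19 mm behind it (arm.grip_point_offset is the distance from the TCP to the grasp point, in m); z points along the fingers, y is the line along which they close (so a half turn about z gives the same grasp; the last joint's range is limited). The gripper opens to 88 mm and grips with 3 to 60 N. Pads are 19 mm wide; open, the fingers measure 130 mm over their backs; the gripper's body (78 mm by 193 mm) begins 47 mm behind the grasp point.
Start: joints at [-0.904, 0.359, 0.012, 0, -1.224, -0.288], TCP at [0.25, -0.627, 0.227] pointing down, gripper open.
Joint ranges: [-3.07, 3.07], [-1.43, 2.12], [-1.02, 1.25], [-3.03, 1.67], [-3.05, -0], [-3.03, 3.03]. Speed limits (rad/s): [2.39, 2.39, 3.01, 3.14, 3.14, 3.14].

### API

Orientations are given as [roll, pitch, yaw] about the fixed x, y, z axes, in that order (R = Rz(yaw) Ry(pitch) Rx(roll)).
In Python, from station import arm, cams gives the robot as it stands.
- The arm moves only by the shell command python3 -m handwheel 'ROWS' [FORCE]. ROWS is JSON, a list that holds one entry, the list of rows, each a list of 7 numbers: the shift along the tool's x, y, z normalised to -1 to 1, where 1 is 0.08 m, then the turn, a rotation vector about the tool's x, y, z normalised to -1 to 1, where 1 is 0.5 rad, then the closure in counts, from 0 (fully open) to 255 (shut). In form: [[[x, y, z, wx, wy, wz, hand], ...]]. A call has 1 to 5 rows; each row is the pose to reach, as a shift and turn from the pose commanded when the call began, along the tool's axes at that moment; what a row does not reach only later rows make up. A row lasts 1/8 s, in which the tool goes at most 62.5 mm and 10.7 degrees, less where a joint would pass 70% of its speed; a pose out of reach is approached as far as the arm can. A call with a number of a shift or a turn outside -1 to 1 is refused whole. A call with a gripper value outside its range is refused whole. The fingers move at their own pace and stop on an object; FORCE is the grip in N (left out, the last holds). Time passes only in rows, so rows that repeat a pose let the fingers close. It gives the time, the measured TCP pose, the force, the opening and the grip force at its end, in the units of the state.
- arm.get_state(): the state, without advancing time (a new reading comes with each control period).
- cams.grab_frame(name): name is "scene" or "top" or "wrist"; returns the picture (420x560x3 uint8, blue, green, red); there is no depth.
- cams.camera_info(name): a dict with "camera_matrix" (3x3 intrinsics, pixels), "R" (3x3) and "t" (3): a world point X has camera coordinates R X + t; the wrist camera has in their place "hand_eye" (4x4, takes a point from camera to tool coordinates, whose origin is the TCP and whose axes are the flange's). Camera axes: x right, y down, z forward; pixel columns grow to the right and rows downward; lengths in m; the calibration is good to about 2 mm. A picture is of the moment at which its call begins: read the wrist's pose just before it. camera_info takes no time and is no camera call.
- arm.job_done(): hands the job in; it is judged then, once.
The state is a dict: "t": time; "q": joint angles; "qd": joint speeds; "joint_efforts": joint torques, N m; "eef_pos": TCP position; "ee_rot": TCP orientation; "force": force on the tool from outside, world axes, zero at the start; "moment": the same for the moment, N m; "width": finger opening in m; "gripper_force": force on a finger pad.
Only numpy, scipy, OpenCV 4.12 (cv2) and the standard library are available. Lean on these libraries where they do the work, as an engineer would, in place of code of your own. Each camera call takes 0.05 s, during which the arm holds its last target. There are 200 camera calls.

### The job

Check the coil spring that stands on the bench tester: swing the ram arm over it until the arm meets its stop, then push the ram down until the underside of its disc is level with the blade of the height mark, without going past it. Leave the ram standing there and slide the marker along the force scale until its index lines up with the force pointer. The spring stays on its plate, the height mark stays where it is set and the other things on the bench are left alone.

Things in the scene. Friction and masses are not known exactly. Their poses are not given: they have to be found in the camera images.
- tester: Spring tester, fixed: grey base 138 x 276 mm, top 32 mm above the bench. On it (own x to its back, y to its left): a load plate in the middle, a 28 mm steel column at own (0, +95) mm, top 197 mm above the bench, a 9 mm post with the height mark at (0, -62) mm, top at 122 mm, and an aluminium force scale at the right end, y = -130 mm. Origin: below the load plate's centre, 12 mm above the bench.
- spring: Plain steel coil spring, 48 mm across, 70 mm high when free, standing loose on the round load plate (top 52 mm above the bench) inside its rim (54 mm inside, 5 mm high). Origin: centre of its lower end, own z up the spring. Squeezing takes about 2.5 N per 10 mm; the load plate itself sinks 1 mm per newton, by up to 6 mm. Must stay standing in its seat.
- pivot (a point): Point on the axis of the column about which the swing arm turns (vertical axis), at half the arm's height (174 mm above the bench).
- swing_arm (a joint): Angle of the swing arm, rad: 0 = open, arm pointing to the tester's front (own -x); it turns counter-clockwise seen from above and meets a hard stop at 1.571, pointing to the tester's right (own -y) with the ram right above the spring. It starts between 0 and 0.35, is stiff (about 0.2 N m) and stays where it is left.
- ram (a joint): How far the ram has been pushed down in the arm, m: 0 = right up, 0.055 = lowest; it starts at 0 to 0.006. Its guide rubs with about 8 N, so it stays where it is left, even against the spring (it may spring back up by 1 mm when let go); pushing it down takes up to about 18 N.
- knob (a point): Centre of the black round knob (36 mm across, 30 mm high, flat top 15 mm above this point) on top of the ram rod, 95 mm from the pivot axis. With the ram up its top is 277 mm above the bench. Below it: bare 14 mm rod, at least 15 mm of it always clear above the arm's end boss (42 mm across, top 186 mm above the bench). Use it to swing the arm and to push the ram.
- ram_face (a point): Centre of the flat underside of the steel disc (52 mm across, 10 mm thick) at the foot of the ram, 122 mm below the knob centre; it bears on the spring.
- mark_tip (a point): Tip of the thin horizontal blade of the height mark, at the height of the blade's upper face, next to the edge of the ram disc; it is clipped on the thin post, 94 to 108 mm above the bench. The disc's underside has to come level with this point. Not to be moved.
- pointer (a joint): Travel of the force pointer from the zero of the scale, m: 0.008 per newton of load on the plate. It moves by itself along the tester's own x (away from the front as force grows); read it when the ram stands still. Reads 0.02 to 0.05 with the ram at the mark.
- pointer_tip (a point): Tip of the black force pointer, a small flat needle on the left edge of the scale, 45 mm above the bench.
- marker (a joint): Travel of the marker along its slot from the scale's zero, m, same direction and zero as the pointer: equal values of the two joints mean that they line up. Range -0.002 to 0.084; it starts at 0 to 0.010. Rubs with about 1.2 N and stays where it is left.
- marker_tip (a point): Tip of the thin index line on the marker's foot, facing the pointer's tip 1 mm away.
- marker_grip (a point): Point in the upright black tab of the marker, 14 mm below its top: the tab is 14 mm thick along the slot (tester's own x), 22 mm across it, its top 120 mm above the bench; the scale board below is 42 mm above the bench. Pinch it high up, or push it. Behind it an instrument shelf (top 150 mm above the bench) begins, and a lamp shade hangs to its right, higher than 0.3 m.
- flux_bottle: Slim small bottle, 94 mm high, standing to the right of the tester's scale. Origin: centre of its underside. Bystander.
- solder_reel: Small reel of solder, 53 mm across, 20 mm high, lying to the right of the tester. Origin: centre of its underside. Bystander.
- parts_box: Flat grey parts box, 107 x 68 x 26 mm, to the right of the tester. Origin: centre of its underside. Bystander.
- caliper: Caliper, 191 mm long, lying on the paper in front of the tester. Origin: centre of its underside. Bystander.

How it is judged:
By the outcome, as a careful person would: the job done as asked, in the order asked, and still so for the second after the job is handed in, with the robot touching nothing.
It also fails if it takes over 67 s, if anything falls off the work surface, if the arm or the gripper's body presses on something with over 40 N, if the wrist force passes 120 N, or if a joint passes its speed limit or range.

## Working session

There is one attempt and no reset: what is moved stays moved. The work goes in short steps, Python scripts to look and compute and a shell command to move; the robot and the scene stay as the last step left them, time stands still between calls to the robot, and variables do not carry over. Pictures are saved under pics/ and viewed, at most 10 in all, crops included, and the job is handed in when it is done.

```bash
ls; mkdir -p pics
python3 - <<'E'
from station import arm,cams
import cv2,numpy as np
s=arm.get_state();print(s['t'],s['eef_pos'],s['ee_rot'],s['width'])
for n in ("scene","top","wrist"):
    i=cams.camera_info(n);print(n,{k:np.round(v,4).tolist() for k,v in i.items()})
    cv2.imwrite(f'pics/{n}0.png',cams.grab_frame(n))
E
```

```text
pics
0.0 [ 0.24944559 -0.62672456  0.22564917] [ 3.14000799e+00 -1.32630839e-04 -2.76289746e+00] 0.08801548476628461
scene {'camera_matrix': [[472.3453, 0.0, 279.8387], [0.0, 472.3453, 208.9231], [0.0, 0.0, 1.0]], 'R': [[0.7798, -0.6256, -0.0229], [-0.2959, -0.3361, -0.8941], [0.5517, 0.704, -0.4472]], 't': [-0.2744, 0.3477, 0.7591]}
top {'camera_matrix': [[395.7582, 0.0, 277.8033], [0.0, 395.7582, 210.3507], [0.0, 0.0, 1.0]], 'R': [[-0.0218, -0.9997, -0.0073], [-0.9826, 0.0227, -0.1841], [0.1843, 0.0031, -0.9829]], 't': [0.1346, 0.5167, 1.057]}
wrist {'camera_matrix': [[294.7234, 0.0, 279.6385], [0.0, 294.7234, 213.2113], [0.0, 0.0, 1.0]], 'hand_eye': [[0.0006, -0.9685, -0.2491, 0.0657], [1.0, 0.0004, 0.0011, -0.0001], [-0.001, -0.2491, 0.9685, -0.1589], [0.0, 0.0, 0.0, 1.0]]}
```

View pics/scene0.png

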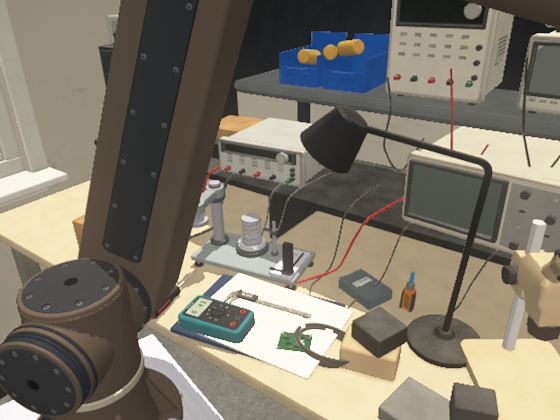

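View pics/top0.png

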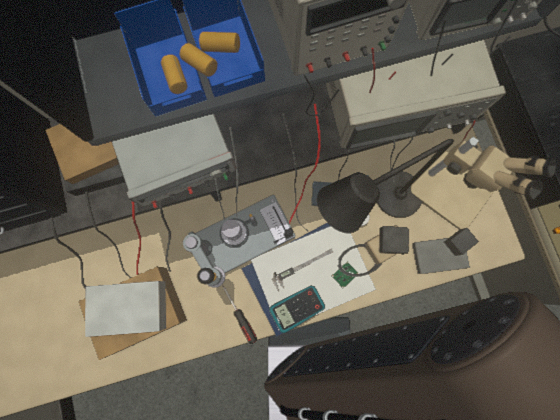

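```bash
python3 - <<'E'
import cv2
a=cv2.imread('pics/top0.png')[180:305,170:330]
cv2.imwrite('pics/topc.png',cv2.resize(a,None,fx=4.8,fy=4.8,interpolation=cv2.INTER_CUBIC))
E
cat > h.py <<'E'
import numpy as np,cv2
from scipy.spatial.transform import Rotation as Ro
from station import arm,cams
def ray(n,uv,pose=None):
    i=cams.camera_info(n);K=np.array(i['camera_matrix'])
    d=np.linalg.solve(K,[uv[0],uv[1],1.])
    if n=='wrist':
        p,r=pose;H=np.array(i['hand_eye']);R=Ro.from_euler('xyz',r).as_matrix()
        return R@H[:3,3]+p, R@H[:3,:3]@d
    R=np.array(i['R']);t=np.array(i['t']);return -R.T@t,R.T@d
def onz(n,uv,z,pose=None):
    o,d=ray(n,uv,pose);return o+d*(z-o[2])/d[2]
def proj(n,X,pose=None):
    i=cams.camera_info(n);K=np.array(i['camera_matrix']);X=np.asarray(X,float)
    if n=='wrist':
        p,r=pose;H=np.array(i['hand_eye']);R=Ro.from_euler('xyz',r).as_matrix()
        c=H[:3,:3].T@(R.T@(X-p)-H[:3,3])
    else: c=np.array(i['R'])@X+np.array(i['t'])
    c=K@c;return c[:2]/c[2]
E
```

```text
(no output)
```

View pics/topc.png

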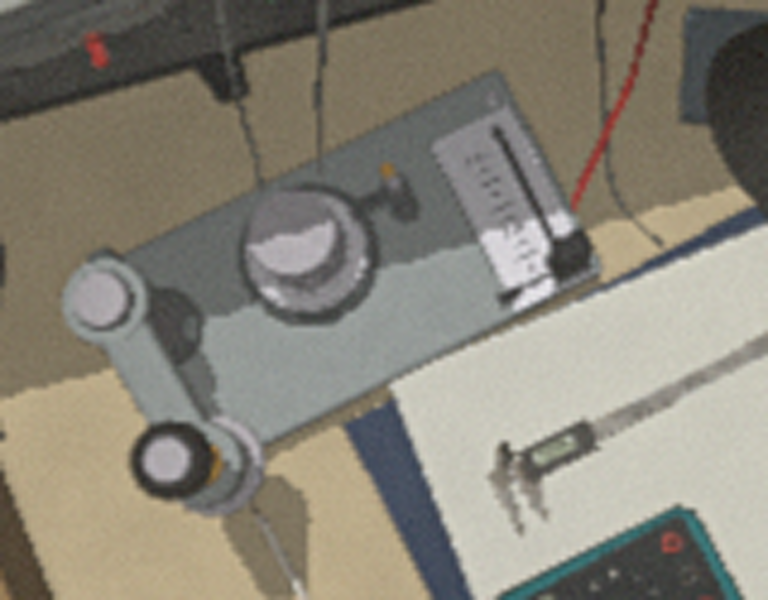

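Crop (4.8×, offset 170,180): column cap at (100,298), knob at (170,460), spring top (292,248), blade at (370,205) with post (400,195), base corners (498,72) and (600,270), marker tab (570,248).

Run:
```python
from h import *
f=lambda u,v:(170+u/4.8,180+v/4.8)
P={}
for n,u,v,z in [('col',100,298,.197),('knob',170,461,.275),('spring',292,248,.122),('BR',498,72,.032),('FR',600,268,.032),('FLish',262,445,.032),('mark',572,240,.12),('plate',308,255,.055)]:
    P[n]=onz('top',f(u,v),z);print(n,P[n].round(4))
d=P['BR']-P['FR'];print('yaw',np.degrees(np.arctan2(d[1],d[0])),np.linalg.norm(d))
d=P['FLish']-P['FR'];print('yaw front',np.degrees(np.arctan2(-d[0],d[1])))
d=P['knob']-P['col'];print('knob r',np.linalg.norm(d[:2]),np.degrees(np.arctan2(d[1],d[0])))
d=P['col']-P['plate'];print('col-plate',np.linalg.norm(d[:2]),np.degrees(np.arctan2(-d[0],d[1])))
```

```text
col [0.4197 0.3311 0.197 ]
knob [0.3373 0.2808 0.275 ]
spring [0.4527 0.2451 0.122 ]
BR [0.5676 0.1336 0.032 ]
FR [0.449  0.0765 0.032 ]
FLish [0.3512 0.2735 0.032 ]
mark [0.4539 0.0945 0.12  ]
plate [0.4575 0.2443 0.055 ]
yaw 25.741673564596585 0.1316485850027145
yaw front 26.383563665565116
knob r 0.09660790907363317 -148.61207848747534
col-plate 0.09464449420847738 23.49344873674865
```

Run:
```python
from h import *
def tri(a,b):
    o1,d1=ray('scene',a);o2,d2=ray('top',b)
    s=np.linalg.lstsq(np.c_[d1,-d2],o2-o1,rcond=None)[0];p,q=o1+s[0]*d1,o2+s[1]*d2
    return ((p+q)/2).round(3),np.linalg.norm(p-q).round(3)
print('shade centre',tri((336,140),(350,200)))
print('shade mouth left',tri((303,135),(322,210)))
print('shade mouth right/low',tri((348,168),(345,228)))
print('arm joint',tri((365,125),(377,185)))
for z in (.3,.4): print([onz('top',p,z).round(3).tolist() for p in((322,212),(345,229),(375,205))])
print('dev', [onz('top',p,.05).round(3).tolist() for p in((395,240),(480,150),(510,170))])
```

```text
shade centre (array([ 0.475, -0.02 ,  0.376]), np.float64(0.0))
shade mouth left (array([0.453, 0.038, 0.377]), np.float64(0.008))
shade mouth right/low (array([ 0.45 , -0.036,  0.328]), np.float64(0.059))
arm joint (array([ 0.496, -0.066,  0.409]), np.float64(0.0))
[[0.467, 0.028, 0.3], [0.429, -0.02, 0.3], [0.479, -0.087, 0.3]]
[[0.449, 0.039, 0.4], [0.415, -0.003, 0.4], [0.46, -0.062, 0.4]]
dev [[0.429, -0.197, 0.05], [0.682, -0.459, 0.05], [0.62, -0.537, 0.05]]
```

```bash
for i in 1 ; do python3 -m handwheel '[[[-0.5,0.5,-0.5,0,0,0,0],[-0.94,0.98,-0.9,0,0,0,0],[-0.94,0.98,-0.9,0,0,0,0]]]'; done
python3 -m handwheel '[[[-0.5,0.5,-0.5,0,0,0,0],[-0.94,0.98,-0.9,0,0,0,0],[-0.94,0.98,-0.9,0,0,0,0]]]'
python3 -m handwheel '[[[-0.5,0.5,-0.5,0,0,0,0],[-0.94,0.98,-0.9,0,0,0,0],[-0.94,0.98,-0.9,0,0,0,0]]]'
python3 -m handwheel '[[[-0.5,0.5,-0.5,0,0,0,0],[-0.94,0.98,-0.9,0,0,0,0],[-0.94,0.98,-0.9,0,0,0,0]]]'
```

```text
t: 0.52
eef_pos: [0.292, -0.5252, 0.3022]
ee_rot: [-3.137, 0.002, -2.76]
force: [0.4, -0.4, -0.3]
width: 0.0875
gripper_force: 0.0
t: 0.9
eef_pos: [0.3326, -0.4246, 0.3733]
ee_rot: [-3.138, 0.003, -2.76]
force: [0.1, -0.5, 0.2]
width: 0.0877
gripper_force: 0.0
t: 1.27
eef_pos: [0.3735, -0.324, 0.4443]
ee_rot: [-3.139, 0.002, -2.76]
force: [-0.7, -0.7, 0.5]
width: 0.0876
gripper_force: 0.0
t: 1.65
eef_pos: [0.4145, -0.2233, 0.5152]
ee_rot: [-3.141, 0.001, -2.76]
force: [0.6, -0.4, -0.4]
width: 0.0877
gripper_force: 0.0
```

```bash
python3 -m handwheel '[[[-0.25,0.5,0,0,0,0,0],[-0.49,1,0,0,0,0,0]]]'
python3 -m handwheel '[[[-0.25,0.5,0,0,0,0,0],[-0.49,1,0,0,0,0,0]]]'
python3 -m handwheel '[[[-0.25,0.5,0,0,0,0,0],[-0.49,1,0,0,0,0,0]]]'
python3 -m handwheel '[[[0,0.5,0,0,0,0,0],[0,1,0,0,0,0,0],[0,1,0,0,0,0,0]]]'
python3 -m handwheel '[[[0,0.5,0,0,0,0,0],[0,1,0,0,0,0,0],[0,1,0,0,0,0,0]]]'
python3 - <<'E'
from h import *
s=arm.get_state();print(s['q'],s['eef_pos'],s['ee_rot']);cv2.imwrite('pics/w1.png',cams.grab_frame('wrist'))
E
```

```text
t: 1.9
eef_pos: [0.42, -0.1358, 0.5124]
ee_rot: [3.14, -0.003, -2.765]
force: [0.8, -0.3, -0.2]
width: 0.088
gripper_force: 0.0
t: 2.15
eef_pos: [0.4268, -0.0466, 0.5127]
ee_rot: [3.141, -0.003, -2.764]
force: [0.7, -0.8, 0.4]
width: 0.0876
gripper_force: 0.0
t: 2.4
eef_pos: [0.4338, 0.0424, 0.5127]
ee_rot: [-3.142, -0.003, -2.764]
force: [1.0, 0.2, 0.1]
width: 0.0878
gripper_force: 0.0
t: 2.78
eef_pos: [0.4039, 0.1173, 0.5126]
ee_rot: [-3.141, -0.003, -2.761]
force: [0.8, -1.3, 0.0]
width: 0.0874
gripper_force: 0.0
t: 3.15
eef_pos: [0.3746, 0.1913, 0.5128]
ee_rot: [-3.14, -0.003, -2.761]
force: [0.3, -0.4, -0.3]
width: 0.0878
gripper_force: 0.0
[ 9.45076650e-01 -1.30120131e-01  7.77546092e-02 -5.60839967e-04
 -1.78172091e+00 -2.13580058e+00] [0.37458981 0.19127837 0.51284799] [-3.14042320e+00 -2.86964888e-03 -2.76140535e+00]
```

View pics/w1.png

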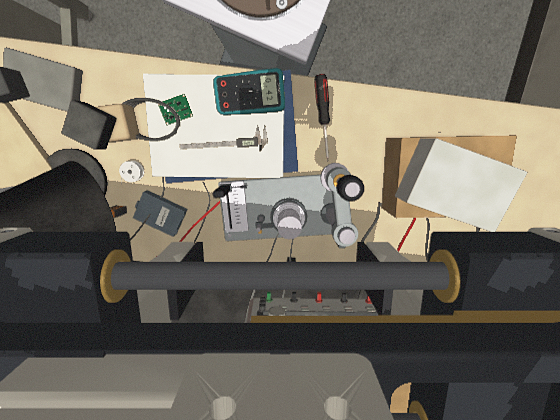

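The wrist view shows the column cap at (345,237), knob at (349,187), spring (289,215), marker tab (222,190), and the scale at (236,207).

Run:
```python
from h import *
p=(np.array([.37459,.19128,.51285]),[-3.14042,-.00287,-2.7614])
for n,uv,z in [('col',(345,237),.197),('knob',(349.5,187),.275),('spring',(289,216),.122),('mark',(222,190),.12)]: print(n,onz('wrist',uv,z,p).round(4))
im=cv2.imread('pics/w1.png')[165:250,205:365];cv2.imwrite('pics/w1c.png',cv2.resize(im,None,fx=5,fy=5,interpolation=cv2.INTER_CUBIC))
```

```text
col [0.4235 0.3304 0.197 ]
knob [0.3383 0.279  0.275 ]
spring [0.4422 0.2378 0.122 ]
mark [0.4427 0.1009 0.12  ]
```

View pics/w1c.png

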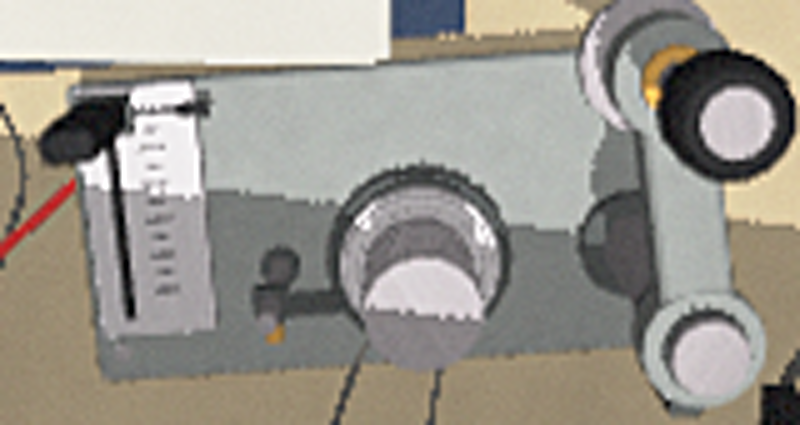

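The crop shows the knob at (352.6,189.4), column cap (347.4,236) and spring top (289.4,228); the height-mark clip is at (260,225), and its blade points toward the spring.

Run:
```python
from h import *
p=(np.array([.37459,.19128,.51285]),[-3.14042,-.00287,-2.7614])
for n,uv,z in [('col',(347.4,236),.197),('knob',(352.4,188.6),.275),('spring',(289.4,228),.122),('mark',(218.5,190),.12)]: print(n,onz('wrist',uv,z,p).round(4))
R=Ro.from_euler('xyz',p[1]).as_matrix();print(R.T@(np.array([.338,.281,.262])-p[0]))
```

```text
col [0.4204 0.3334 0.197 ]
knob [0.3388 0.2836 0.275 ]
spring [0.4643 0.2477 0.122 ]
mark [0.4452 0.0948 0.12  ]
[-3.77533816e-05  9.71859989e-02  2.50737132e-01]
```

```bash
python3 -m handwheel '[[[0,0.5,0.5,0,0,0,0],[0,1,1,0,0,0,0]]]' >/dev/null
python3 -m handwheel '[[[0,0.21,0.5,0,0,-0.17,0],[0,0.21,1,0,0,-0.33,0],[0,0.21,1,0,0,-0.33,0]]]'
python3 -m handwheel '[[[0,0,0.5,0,0,0,0],[0,0,1,0,0,0,0],[0,0,1,0,0,0,0],[0,0,1,0,0,0,0]]]'
python3 - <<'E'
from h import *
s=arm.get_state();R=Ro.from_euler('xyz',s['ee_rot']).as_matrix();print(R.T@(np.array([.338,.282,.247])-s['eef_pos']))
cv2.imwrite('pics/w2.png',cams.grab_frame('wrist'))
E
```

```text
t: 3.82
eef_pos: [0.3387, 0.2782, 0.3519]
ee_rot: [-3.139, -0.005, -2.6]
force: [1.3, 0.2, -0.1]
width: 0.0877
gripper_force: 0.0
t: 4.32
eef_pos: [0.34, 0.2811, 0.2772]
ee_rot: [3.141, 0.003, -2.599]
force: [-0.1, -0.1, 0.3]
width: 0.0878
gripper_force: 0.0
[0.00134577 0.00184496 0.03015522]
```

View pics/w2.png

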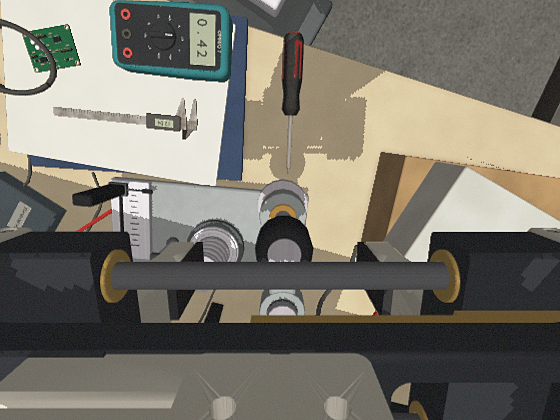

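The knob (284,240) sits midway between the fingers. I'll descend and close on it gently.

```bash
python3 -m handwheel '[[[0,0,0.38,0,0,0,0],[0,0,0.38,0,0,0,0],[0,0,0.38,0,0,0,120],[0,0,0.38,0,0,0,160],[0,0,0.38,0,0,0,190]]]' 5
python3 -m handwheel '[[[0,0,0,0,0,0,255],[0,0,0,0,0,0,255],[0,0,0,0,0,0,255]]]' 5
```

```text
t: 5.0
eef_pos: [0.3388, 0.2809, 0.2449]
ee_rot: [3.141, 0.001, -2.598]
force: [0.6, -0.5, 0.0]
width: 0.0627
gripper_force: 0.0
t: 5.38
eef_pos: [0.3384, 0.2807, 0.2442]
ee_rot: [3.141, -0.0, -2.598]
force: [-1.3, 0.8, 0.3]
width: 0.0356
gripper_force: 5.0
```

```bash
python3 -m handwheel '[[[-0.013,-0.178,0,0,0,-0.3,255],[-0.053,-0.351,0,0,0,-0.6,255],[-0.118,-0.517,0,0,0,-0.9,255],[-0.118,-0.517,0,0,0,-0.9,255]]]' 
python3 -m handwheel '[[[-0.013,-0.178,0,0,0,-0.3,255],[-0.053,-0.351,0,0,0,-0.6,255],[-0.118,-0.517,0,0,0,-0.9,255],[-0.118,-0.517,0,0,0,-0.9,255]]]'
```

```text
t: 5.88
eef_pos: [0.3689, 0.2501, 0.2442]
ee_rot: [-3.141, 0.001, -2.148]
force: [2.6, 1.5, -2.2]
width: 0.0353
gripper_force: 5.0
t: 6.38
eef_pos: [0.4085, 0.2357, 0.2441]
ee_rot: [-3.141, -0.0, -1.701]
force: [0.6, 1.5, 0.0]
width: 0.0356
gripper_force: 5.0
```

```bash
python3 -m handwheel '[[[-0.013,-0.178,0,0,0,-0.3,255],[-0.053,-0.351,0,0,0,-0.6,255],[-0.118,-0.517,0,0,0,-0.9,255],[-0.118,-0.517,0,0,0,-0.9,255]]]' 
python3 -m handwheel '[[[-0.001,-0.06,0,0,0,-0.1,255],[-0.004,-0.095,0,0,0,-0.16,255],[-0.004,-0.095,0,0,0,-0.16,255]]]' 
python3 -m handwheel '[[[0,-0.025,0,0,0,-0.04,255],[0,-0.025,0,0,0,-0.04,255]]]'
```

```text
t: 6.88
eef_pos: [0.4503, 0.2398, 0.2441]
ee_rot: [3.142, -0.0, -1.253]
force: [-0.5, 1.0, 0.9]
width: 0.0356
gripper_force: 5.0
t: 7.25
eef_pos: [0.4568, 0.2422, 0.2441]
ee_rot: [3.141, -0.0, -1.171]
force: [-1.0, -0.6, -0.9]
width: 0.0354
gripper_force: 5.0
t: 7.5
eef_pos: [0.459, 0.243, 0.2441]
ee_rot: [3.141, 0.0, -1.148]
force: [-0.8, -0.1, 0.6]
width: 0.0355
gripper_force: 5.0
```

```bash
for k in 1; do python3 -m handwheel '[[[0,-0.025,0,0,0,-0.03,255],[0,-0.025,0,0,0,-0.03,255]]]' | grep -E "pos|force"
python3 -m handwheel '[[[0,-0.025,0,0,0,0,255],[0,-0.025,0,0,0,0,255]]]' | grep -E "pos|force"
python3 -m handwheel '[[[0,-0.025,0,0,0,0,255],[0,-0.025,0,0,0,0,255]]]' | grep -E "pos|force"
python3 -m handwheel '[[[0,-0.025,0,0,0,0,255],[0,-0.025,0,0,0,0,255]]]' | grep -E "pos|force"; done
```

```text
eef_pos: [0.4609, 0.2438, 0.2441]
force: [-2.2, 0.8, 0.7]
gripper_force: 5.0
eef_pos: [0.4628, 0.2444, 0.2441]
force: [-2.4, -1.2, 1.3]
gripper_force: 5.0
eef_pos: [0.4634, 0.2445, 0.2439]
force: [-8.5, -4.5, 4.3]
gripper_force: 5.0
eef_pos: [0.465, 0.2452, 0.2439]
force: [-8.8, -3.4, 5.2]
gripper_force: 5.0
```

```bash
python3 -m handwheel '[[[0,0.02,0,0,0,0,60],[0,0.02,0,0,0,0,30],[0,0.02,-0.1,0,0,0,0],[0,0.02,-0.7,0,0,0,0],[0,0.02,-1,0,0,0,0]]]' | grep -E "pos|rot|force|wid"
python3 -m handwheel '[[[0,0,0,0,0,0.36,0],[0,0,0,0,0,0.72,0],[0,0,0,0,0,1,0]]]' | grep -E "pos|rot"
python3 -m handwheel '[[[0,0,0,0,0,0.36,0],[0,0,0,0,0,0.72,0],[0,0,0,0,0,1,0]]]' | grep -E "pos|rot"
python3 -m handwheel '[[[0,0,0,0,0,0.36,0],[0,0,0,0,0,0.72,0],[0,0,0,0,0,1,0],[0,0,0,0,0,1,0]]]' | grep -E "pos|rot"
python3 - <<'E'
from h import *
s=arm.get_state();p=np.array(s['eef_pos']);R=Ro.from_euler('xyz',s['ee_rot']).as_matrix();print(s['q'],s['ee_rot'])
C=np.array([.4628,.2444,0]);yaw=np.radians(25.8);Y=np.array([-np.sin(yaw),np.cos(yaw),0]);F=np.array([np.cos(yaw),np.sin(yaw),0])
m=C-.035*Y+[0,0,.1];th=np.radians(40);z=np.sin(th)*F+[0,0,-np.cos(th)];t=m-.093*z
print('target',t,R.T@(t-p)/.08)
# knob check
cv2.imwrite('pics/w3.png',cams.grab_frame('wrist'))
E
```

```text
eef_pos: [0.4659, 0.2462, 0.3273]
ee_rot: [-3.138, 0.001, -1.133]
force: [0.1, 0.6, -0.5]
width: 0.0834
gripper_force: 0.0
eef_pos: [0.4652, 0.2459, 0.3249]
ee_rot: [-3.141, 0.001, -1.638]
eef_pos: [0.4653, 0.2459, 0.3249]
ee_rot: [-3.141, 0.001, -2.138]
eef_pos: [0.4652, 0.2459, 0.3247]
ee_rot: [3.141, 0.001, -2.632]
[ 8.59499102e-01  6.01432516e-02 -1.49698933e-01  2.24196759e-04
 -1.36004819e+00 -1.92053990e+00] [ 3.14148823e+00  9.26237043e-04 -2.63179038e+00]
target [0.42421271 0.18687106 0.17124213] [ 0.80885947 -0.39395218  1.91797184]
```

```bash
python3 -m handwheel '[[[0.4,-0.2,0,0,-0.36,0,0],[0.8,-0.4,0,0,-0.72,0,0],[1,-0.4,0.2,0,-1,0,0],[1,-0.4,0.2,0,-1,0,0]]]' | grep -E "pos|rot|force"
python3 - <<'E'
from h import *
s=arm.get_state();p=np.array(s['eef_pos']);R=Ro.from_euler('xyz',s['ee_rot']).as_matrix();print(s['q'],s['ee_rot'])
t=np.array([.424,.187,.171]);print(R.T@(t-p)/.08,'ztool',R[:,2])
E
```

```text
eef_pos: [0.4051, 0.1709, 0.2994]
ee_rot: [-3.136, 0.493, -2.626]
force: [0.5, 0.1, 1.1]
gripper_force: 0.0
[ 1.07943594 -0.45527725 -0.83177554  0.36562687 -0.80521858 -2.33919422] [-3.13587064  0.49292179 -2.62611786]
[0.49148057 0.06776283 1.5576872 ] ztool [ 0.41452734  0.22828163 -0.8809396 ]
```

```bash
python3 -m handwheel '[[[0.3,0,0.5,0,-0.2,0,0],[0.5,0.0,0.8,0,-0.4,0,0],[0.5,0.0,0.8,0,-0.4,0,0],[0.5,0.0,0.8,0,-0.4,0,0]]]' | grep -E "pos|rot|force"
python3 - <<'E'
from h import *
s=arm.get_state();print(s['q'],s['eef_pos'].tolist(),s['ee_rot'].tolist())
cv2.imwrite('pics/w4.png',cams.grab_frame('wrist'))
E
```

```text
eef_pos: [0.4334, 0.167, 0.2707]
ee_rot: [3.107, 0.645, -2.631]
force: [0.5, -0.1, 0.4]
gripper_force: 0.0
[ 0.92882601 -0.45074817 -1.01488561  0.51722284 -0.44450773 -2.38356849] [0.4333772138876486, 0.16701703951726463, 0.2706804063954493] [3.1073822169432077, 0.6450894418174107, -2.6306851831481888]
```

View pics/w4.png

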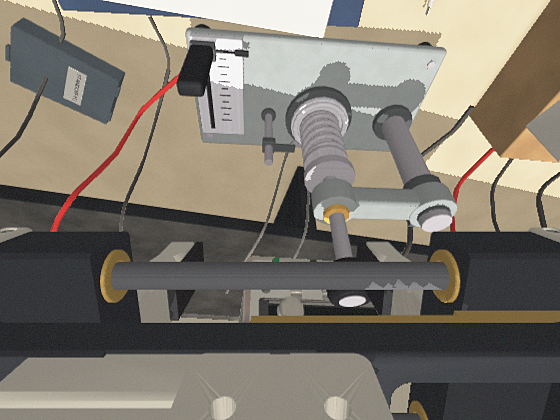

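Run:
```python
import cv2
im=cv2.imread('pics/w4.png')[95:195,245:365];cv2.imwrite('pics/w4c.png',cv2.resize(im,None,fx=6,fy=6,interpolation=cv2.INTER_CUBIC))
```

```text
(no output)
```

View pics/w4c.png

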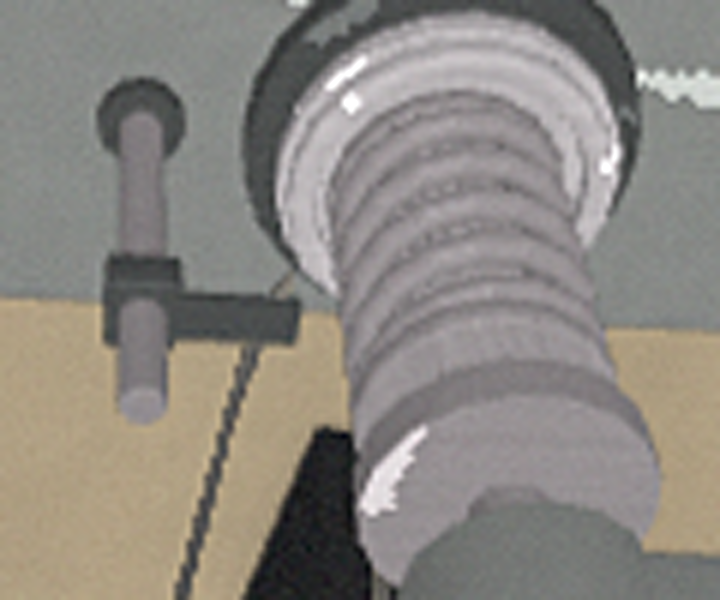

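The crop shows the post top at (143,403), the blade tip's top face from (298,303) to (298,345), and the disc clear above the spring.

```bash
cat >> h.py <<'E'
def fromcrop(u,v,s,ou,ov): return (ou+(u+.5)/s-.5, ov+(v+.5)/s-.5)
def onplane(n,uv,P,N,pose):
    o,d=ray(n,uv,pose);return o+d*(np.dot(P-o,N)/np.dot(d,N))
E
python3 - <<'E'
from h import *
pose=(np.array([0.43338,.16702,.27068]),[3.10738,.64509,-2.63069])
f=lambda u,v:fromcrop(u,v,6,245,95)
pt=onz('wrist',f(143,403),.122,pose);print('posttop',pt)
C=np.array([.4628,.2444,0]);d=pt-C;print('post dist',np.linalg.norm(d[:2]))
for yd in (24.8,25.8,26.8):
    yaw=np.radians(yd);F=np.array([np.cos(yaw),np.sin(yaw),0]);Y=np.array([-F[1],F[0],0])
    print(yd,'post own',F@d,Y@d)
    for n,uv in [('tip',(298,324)),('tipfront',(298,303)),('tipback',(298,345)),('clip ctr',(143,318)),('base',(141,125))]:
        q=onplane('wrist',f(*uv),pt,F,pose);print(n,q.round(4),'along',Y@(q-pt)*1e3)
# disc bottom left corner
for n,uv,z in [('rimC',(443,150),.057)]: print(onz('wrist',f(*uv),z,pose))
for X in [(*C[:2],.262),(*C[:2],.14)]: print(proj('wrist',X,pose))
E
```

```text
posttop [0.48965981 0.19124687 0.122     ]
post dist 0.05955421581609292
24.8 post own 0.002087542822376624 -0.05951761744588334
tip [0.4776 0.2174 0.0978] along 28.84709791414466
tipfront [0.4774 0.2178 0.0917] along 29.214265240402256
tipback [0.4777 0.2171 0.1038] along 28.488391602811244
clip ctr [0.4896 0.1913 0.0988] along 0.10670971380915066
base [0.4897 0.1912 0.0373] along -0.020268770329312916
25.8 post own 0.001048499229649222 -0.05954498527025763
tip [0.4771 0.2171 0.0985] along 28.74424246022183
tipfront [0.477  0.2175 0.0924] along 29.10920566417557
tipback [0.4773 0.2168 0.1044] along 28.387667806601144
clip ctr [0.4896 0.1913 0.0988] along 0.10658574790251231
base [0.4897 0.1912 0.0373] along -0.020245439648832488
26.8 post own 9.136253899428563e-06 -0.05955421511529337
tip [0.4767 0.2168 0.0991] along 28.65081417916545
tipfront [0.4766 0.2171 0.093 ] along 29.01370519240926
tipback [0.4769 0.2165 0.105 ] along 28.296242683354972
clip ctr [0.4896 0.1913 0.0988] along 0.10649447129320631
base [0.4897 0.1912 0.0373] along -0.020228317273857495
[0.45430152 0.23913104 0.057     ]
[346.85151553 286.7106625 ]
[326.56828485 175.27893733]
```

Blade tip is at z ≈ 0.0987, so the knob top must come down to about 0.2357. I'll return above the knob with the fingers closed.

```bash
python3 -m handwheel '[[[0,0,-0.2,0,0.36,0,255],[-0.2,0,-0.5,0,0.72,0,255],[-0.3,0,-0.6,0,1,0,255],[-0.3,0,-0.6,0,1,0,255]]]' | grep -E "pos|rot|force"
python3 - <<'E'
from h import *
s=arm.get_state();p=np.array(s['eef_pos']);R=Ro.from_euler('xyz',s['ee_rot']).as_matrix()
t=np.array([.463,.2445,.30]);print(R.T@(t-p)/.08)
Rt=Ro.from_euler('xyz',[np.pi,0,-2.63]).as_matrix();print(Ro.from_matrix(R.T@Rt).as_rotvec()/.5)
E
```

```text
eef_pos: [0.4278, 0.1639, 0.3234]
ee_rot: [3.114, 0.142, -2.613]
force: [-0.6, -0.2, -1.4]
gripper_force: 0.0
[-0.83836144  0.63617297  0.43290386]
[0.05847469 0.28298183 0.03873296]
```

```bash
python3 -m handwheel '[[[-0.4,0.3,0,0.06,0.28,0.04,255],[-0.84,0.64,0.2,0.06,0.28,0.04,255],[-0.84,0.64,0.43,0.06,0.28,0.04,255],[-0.84,0.64,0.43,0.06,0.28,0.04,255]]]' | grep -E "pos|rot|force|wid"
python3 - <<'E'
from h import *
s=arm.get_state();p=np.array(s['eef_pos']);R=Ro.from_euler('xyz',s['ee_rot']).as_matrix()
t=np.array([.463,.2445,.241]);print(R.T@(t-p)/.08)
Rt=Ro.from_euler('xyz',[np.pi,0,-2.63]).as_matrix();print(Ro.from_matrix(R.T@Rt).as_rotvec()/.5)
pose=(p,s['ee_rot']);im=cams.grab_frame('wrist');cv2.imwrite('pics/w5.png',im);print(proj('wrist',(.463,.2445,.274),pose))
E
```

```text
eef_pos: [0.4594, 0.2419, 0.2982]
ee_rot: [-3.14, 0.002, -2.63]
force: [0.0, -0.4, -0.0]
width: 0.013
gripper_force: 0.0
[-0.05361585  0.00686505  0.71567209]
[-0.00245384  0.00366106 -0.00043026]
[280.4865353 246.8198749]
```

```bash
python3 -m handwheel '[[[-0.05,0,0.15,0,0,0,255],[-0.05,0,0.25,0,0,0,255],[-0.05,0,0.32,0,0,0,255],[-0.05,0,0.4,0,0,0,255],[-0.05,0,0.48,0,0,0,255]]]' | grep -E "pos|rot|force|wid"
python3 -m handwheel '[[[0,0,0.05,0,0,0,255],[0,0,0.1,0,0,0,255],[0,0,0.15,0,0,0,255],[0,0,0.2,0,0,0,255],[0,0,0.2,0,0,0,255]]]' | grep -E "pos|rot|force|wid"
```

```text
eef_pos: [0.4644, 0.2436, 0.2624]
ee_rot: [3.142, 0.006, -2.632]
force: [-3.1, -1.4, 6.7]
width: 0.0006
gripper_force: 3.3
eef_pos: [0.4644, 0.2436, 0.2462]
ee_rot: [3.141, 0.006, -2.632]
force: [-1.9, -1.5, 3.6]
width: 0.0003
gripper_force: 2.1
```

```bash
python3 -m handwheel '[[[0,0,0.04,0,0,0,255],[0,0,0.08,0,0,0,255]]]' | grep -E "pos|force"
python3 -m handwheel '[[[0,0,0.005,0,0,0,255],[0,0,0.005,0,0,0,255],[0,0,0.005,0,0,0,255]]]' | grep -E "pos|force"
python3 - <<'E'
from h import *
cv2.imwrite('pics/w6.png',cams.grab_frame('wrist'));cv2.imwrite('pics/s6.png',cams.grab_frame('scene'))
a=cv2.imread('pics/w6.png')[150:300,160:360];b=cv2.imread('pics/s6.png')[160:285,170:330]
cv2.imwrite('pics/c6.png',np.hstack([cv2.resize(a,(400,300)),cv2.resize(b,(384,300),interpolation=cv2.INTER_CUBIC)]))
E
```

```text
eef_pos: [0.4644, 0.2437, 0.2404]
force: [-5.7, -2.0, 10.0]
gripper_force: 4.8
eef_pos: [0.4644, 0.2437, 0.2399]
force: [-4.3, -1.8, 7.5]
gripper_force: 4.0
```

View pics/c6.png

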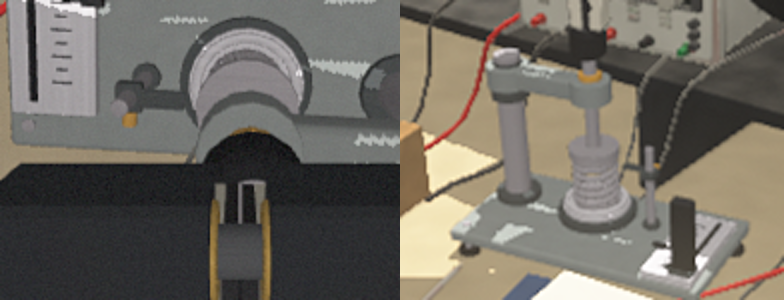

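The image shows the closed fingers on the knob, the spring compressed upright under the disc, and the disc still above the blade. I'll push a little more, then go back to the side view to compare the disc with the blade.

```bash
python3 -m handwheel '[[[0,0,0.02,0,0,0,255],[0,0,0.025,0,0,0,255],[0,0,0.025,0,0,0,255]]]' | grep -E "pos|force"
python3 -m handwheel '[[[0,0,-0.3,0,0,0,255],[0,0,-1,0,0,0,255],[0,0,-1,0,0,0,255]]]' | grep -E "pos|force"
python3 -m handwheel '[[[0.4,-0.2,0,0,-0.36,0,255],[0.8,-0.4,0,0,-0.72,0,255],[1,-0.4,0.2,0,-1,0,255],[1,-0.4,0.2,0,-1,0,255]]]' | grep -E "pos|force"
python3 -m handwheel '[[[0.3,0,0.5,0,-0.2,0,255],[0.5,0.0,0.8,0,-0.4,0,255],[0.5,0.0,0.8,0,-0.4,0,255],[0.5,0.0,0.8,0,-0.4,0,255]]]' | grep -E "pos|force"
cat > shot.py <<'E'
from h import *
import sys
def shot(tag,n=6):
    ss=[];ims=[]
    for k in range(n):
        s=arm.get_state();ss.append(np.r_[s['eef_pos'],np.unwrap(np.r_[0,s['ee_rot']])[1:]]);ims.append(cams.grab_frame('wrist').astype(float))
    ss=np.array(ss);r=np.exp(1j*ss[:,3:]);pose=np.r_[ss[:,:3].mean(0),np.angle(r.mean(0))]
    im=np.mean(ims,0);cv2.imwrite(f'pics/{tag}.png',im.round().astype(np.uint8));np.save(f'{tag}.npy',pose)
    print(s['t'],ss[:,:3].std(0),pose.round(4).tolist())
E
python3 -c "
from shot import *
shot('v1')"
```

```text
eef_pos: [0.4644, 0.2436, 0.238]
force: [-4.0, -2.2, 9.0]
gripper_force: 4.4
eef_pos: [0.466, 0.2449, 0.3214]
force: [-0.1, 0.5, -1.3]
gripper_force: 0.0
eef_pos: [0.4041, 0.1685, 0.2904]
force: [1.0, 0.4, 0.7]
gripper_force: 0.0
eef_pos: [0.4361, 0.1625, 0.2649]
force: [-0.5, -0.2, -0.7]
gripper_force: 0.0
16.5 [1.47207607e-04 3.63932478e-04 4.51296428e-05] [0.4358, 0.1632, 0.265, 3.0993, 0.6464, -2.63]
```

Run:
```python
from h import *
P=np.load('v1.npy');pose=(P[:3],P[3:]);im=cv2.imread('pics/v1.png')
t=proj('wrist',(.4771,.2171,.0985),pose);print(t)
u,v=int(t[0])-40,int(t[1])-50;print('crop off',u,v)
a=cv2.resize(im[v:v+95,u:u+95],(570,570),interpolation=cv2.INTER_CUBIC)
m=proj('wrist',(.48,.105,.045),pose);print(m);u2,v2=int(m[0])-30,int(m[1])-55;print(u2,v2)
b=cv2.resize(im[v2:v2+142,u2:u2+56],(224,568),interpolation=cv2.INTER_CUBIC) if v2>=0 else cv2.resize(im[0:142,u2:u2+56],(224,568),interpolation=cv2.INTER_CUBIC)
b=cv2.copyMakeBorder(b,0,2,0,0,cv2.BORDER_CONSTANT);cv2.imwrite('pics/v1c.png',np.hstack([a,b]))
```

```text
[297.40911475 151.54742681]
crop off 257 101
[203.74406278  79.6826303 ]
173 24
```

View pics/v1c.png

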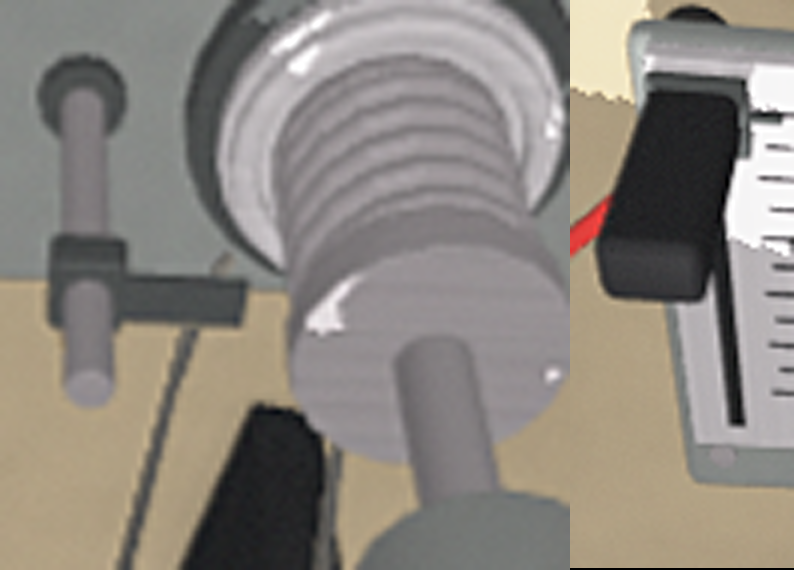

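The left crop (6×, offset 257,101) shows the post top at (89,388) and the blade tip from (247,282) to (243,326). The disc's top rim is at left (290,345), front (440,245) and back (400,462), and its lower front edge is near (415,203). In the right crop (4×, offset 173,24) the tab top is at (650,268).

Run:
```python
from h import *
from scipy.optimize import least_squares
P=np.load('v1.npy');pose=(P[:3],P[3:]);f=lambda u,v:fromcrop(u,v,6,257,101)
pt=onz('wrist',f(89,388),.122,pose);print('post',pt)
for yd in (25.4,26.4,27.4):
    yaw=np.radians(yd);F=np.array([np.cos(yaw),np.sin(yaw),0]);Y=np.array([-F[1],F[0],0])
    tip=onplane('wrist',f(245,303),pt,F,pose);print(yd,'tip',tip.round(4),'C',(pt+.062*Y).round(4))
top=[(290,345),(440,245),(400,462),(318,420),(330,285),(530,275)];bot=[(415,203),(340,221),(500,208)]
def dist(uvs,C,z,r):
    return [ (np.linalg.norm(onz('wrist',f(*q),z,pose)[:2]-C)-r) for q in uvs]
def res(p):return np.array(dist(top,p[:2],p[2]+.01,.026)+dist(bot,p[:2],p[2],.026))*1e3
s=least_squares(res,[.463,.2445,.1]);print(s.x,res(s.x).round(2))
for zf in (.099,.101,.103):
    s=least_squares(lambda p:res([*p,zf]),[.463,.2445]);print(zf,s.x,s.cost,res([*s.x,zf]).round(1))
# automatic gray profiles through blade & disc bottom
g=cv2.cvtColor(cv2.imread('pics/v1.png'),cv2.COLOR_BGR2GRAY).astype(int)
for x in (284,288,292): print('blade col',x,g[140:162,x])
for x in (318,324,330): print('disc col',x,g[124:150,x])
```

```text
post [0.48995404 0.19119411 0.122     ]
25.4 tip [0.4775 0.2175 0.0971] C [0.4634 0.2472 0.122 ]
26.4 tip [0.4771 0.2172 0.0977] C [0.4624 0.2467 0.122 ]
27.4 tip [0.4767 0.2168 0.0983] C [0.4614 0.2462 0.122 ]
[0.46471519 0.24792752 0.09733722] [-0.56 -1.19  1.03 -1.83 -0.6  -2.15  0.43  2.23  1.02]
0.099 [0.46370965 0.24701631] 8.754237477821652 [-0.6 -1.2  0.7 -2.  -0.6 -2.3  0.4  2.2  0.9]
0.101 [0.46249878 0.24592425] 9.073724391750085 [-0.6 -1.2  0.3 -2.1 -0.5 -2.5  0.3  2.1  0.7]
0.103 [0.46128628 0.24483666] 9.62677379277742 [-0.6 -1.3 -0.  -2.3 -0.5 -2.7  0.2  2.1  0.5]
blade col 284 [137 139 138 137 137 142 131  60  79  80  76  76  76  71  91 147 166 161
 162 162 164 166]
blade col 288 [138 137 135 139 138 141 131  74  75  76  79  77  77  75  87 112  96  95
  89  85  99 131]
blade col 292 [137 137 137 139 134 116 108  78  70  79  80  77  77  77  75 119 168 165
 160 159 158 160]
disc col 318 [122 141 156 156 153 132 126 141 153 156 150 124 132 142 123 120 121 118
 120 122 123 136 152 148 141 142]
disc col 324 [151 164 156 131 125 150 167 160 141 119 144 153 123 122 127 127 126 124
 131 143 148 148 149 150 143 144]
disc col 330 [153 154 144 123 144 154 155 144 124 141 149 127 127 126 127 128 125 133
 150 144 148 147 146 148 145 142]
```

```bash
cat > zz.py <<'E'
from h import *
from scipy.optimize import brentq
def zof(uv,C,r,pose):
    # height at which the ray crosses the near side of cylinder (C,r)
    o,d=ray('wrist',uv,pose);a=d[:2]@d[:2];w=o[:2]-C;b=w@d[:2];c=w@w-r*r
    return (o+d*((-b-np.sqrt(b*b-a*c))/a))[2]
E
python3 - <<'E'
from zz import *
P=np.load('v1.npy');pose=(P[:3],P[3:]);pt=onz('wrist',fromcrop(89,388,6,257,101),.122,pose)
for yd in (25.9,26.3,26.7):
    yaw=np.radians(yd);F=np.array([np.cos(yaw),np.sin(yaw),0]);Y=np.array([-F[1],F[0],0]);C=(pt+.062*Y)[:2]
    print(yd,'bottom',[round(zof(q,C,.026,pose)*1e3,1) for q in((318,137.5),(324,135.5),(330,134.5))],'top',[round(zof(q,C,.026,pose)*1e3,1) for q in((318,144.6),(324,142.5),(330,141.2))],
     'tip',onplane('wrist',(297.2,151),pt,F,pose)[2]*1e3)
E
```

```text
25.9 bottom [np.float64(100.5), np.float64(100.6), np.float64(100.3)] top [np.float64(111.2), np.float64(111.5), np.float64(111.1)] tip 97.28710926340212
26.3 bottom [np.float64(101.0), np.float64(101.1), np.float64(100.8)] top [np.float64(111.7), np.float64(112.0), np.float64(111.6)] tip 97.53299803545917
26.7 bottom [np.float64(101.5), np.float64(101.6), np.float64(101.4)] top [np.float64(112.1), np.float64(112.5), np.float64(112.2)] tip 97.77815114412908
```

Run:
```python
from h import *
for n,x0,y0,bx in (('w4',262,155,(284,290)),('v1',265,157,(287,293))):
    im=cv2.imread(f'pics/{n}.png').astype(int);s=im[...,0]  # blue: grey post vs tan
    print(n);print(s[y0:y0+14,x0:x0+15]);g=im.mean(2).astype(int)
    for x in bx: print('blade',x,g[140:160,x])
    print('row tip',g[149:152,288:302])
```

```text
w4
[[132 134 116 117 121 124 124 126 119 118 102 131 134 130 132]
 [129 132 113 118 118 124 124 122 120 116 105 136 137 132 133]
 [132 133 115 116 122 125 123 127 124 117 102 129 134 131 133]
 [131 132 117 114 122 122 123 120 116 118 108 132 132 135 131]
 [128 131 116 113 126 131 136 134 129 123 102 130 135 132 135]
 [133 129 120 123 141 155 151 151 153 139 110 130 135 136 133]
 [130 131 110 146 153 149 142 141 143 148 125 132 133 132 129]
 [127 130 125 146 147 144 145 145 147 148 132 131 133 135 136]
 [132 130 115 144 148 140 142 145 145 148 139 131 134 131 135]
 [132 132 131 137 144 142 146 144 141 139 136 134 129 133 134]
 [131 134 127 130 132 137 142 137 134 129 132 129 134 132 132]
 [132 131 130 134 129 132 134 134 134 132 135 130 132 134 131]
 [130 128 130 130 134 133 131 133 133 133 134 132 132 133 129]
 [129 130 132 131 130 132 132 135 137 135 132 128 130 133 129]]
blade 284 [136 140 141 130  74  76  77  78  78  72  77  84 135 168 167 149  92  97
 102  97]
blade 290 [137 137 127  93  89  65  77  79  76  78  73  77 116 164 154 152 154 154
 154 154]
row tip [[ 80  75  78  79  7
[... 715 characters left out ...]
132 131 130]
 [130 132 131 140 145 143 143 144 143 146 135 133 133 131 130]
 [130 131 126 136 142 144 144 144 144 142 136 128 132 132 131]
 [131 131 132 130 136 140 140 142 139 135 133 132 130 131 130]
 [131 130 130 130 131 130 129 130 130 130 133 131 130 129 130]
 [131 129 131 131 132 132 131 132 130 130 131 132 131 131 130]]
blade 287 [137 135 137 137 136 140 128  66  74  76  76  78  76  73  84 115 113 107
  99  92]
blade 293 [141 135 137 132 105 116 114  86  65  75  79  77  75  76  75 115 162 153
 154 150]
row tip [[ 76  77  77  77  78  75  77  78  76  69 113 133 129 129]
 [ 78  75  79  77  79  79  78  77  76  71 131 161 158 157]
 [ 76  76  75  76  76  77  77  76  73  76 138 159 158 156]]
```

Refined picks put the blade at z ≈ 0.0988, and the disc measured 0.1010 optically against 0.1010 from the TCP height. I'll push to TCP z ≈ 0.236.

```bash
python3 -m handwheel '[[[0,0,-0.2,0,0.36,0,255],[-0.2,0,-0.5,0,0.72,0,255],[-0.3,0,-0.6,0,1,0,255],[-0.3,0,-0.6,0,1,0,255]]]' | grep -E "pos|rot"
python3 - <<'E'
from h import *
s=arm.get_state();p=np.array(s['eef_pos']);R=Ro.from_euler('xyz',s['ee_rot']).as_matrix()
t=np.array([.4635,.2448,.26]);print(R.T@(t-p)/.08)
Rt=Ro.from_euler('xyz',[np.pi,0,-2.63]).as_matrix();print(Ro.from_matrix(R.T@Rt).as_rotvec()/.5)
E
```

```text
eef_pos: [0.4311, 0.1588, 0.3179]
ee_rot: [3.108, 0.144, -2.61]
[-0.78164876  0.6924841   0.86881374]
[0.07057329 0.28649991 0.04479144]
```

```bash
python3 -m handwheel '[[[-0.4,0.3,0,0.07,0.28,0.04,255],[-0.78,0.69,0.2,0.07,0.28,0.04,255],[-0.78,0.69,0.6,0.07,0.28,0.04,255],[-0.78,0.69,0.86,0.07,0.28,0.04,255],[-0.78,0.69,0.86,0.07,0.28,0.04,255]]]' | grep -E "pos|rot|force"
python3 -m handwheel '[[[0,0,0.1,0,0,0,255],[0,0,0.2,0,0,0,255],[0,0,0.24,0,0,0,255],[0,0,0.24,0,0,0,255]]]' | grep -E "pos|rot|force"
```

```text
eef_pos: [0.4596, 0.2414, 0.2589]
ee_rot: [-3.141, 0.004, -2.627]
force: [-0.1, 1.2, 0.7]
gripper_force: 0.0
eef_pos: [0.461, 0.242, 0.2415]
ee_rot: [3.141, 0.007, -2.628]
force: [-0.1, -0.1, -0.1]
gripper_force: 0.0
```

```bash
python3 -m handwheel '[[[0,0,0.04,0,0,0,255],[0,0,0.05,0,0,0,255],[0,0,0.05,0,0,0,255]]]' | grep -E "pos|force"
python3 -m handwheel '[[[0,0,0.01,0,0,0,255],[0,0,0.015,0,0,0,255],[0,0,0.015,0,0,0,255]]]' | grep -E "pos|force"
```

```text
eef_pos: [0.4613, 0.2422, 0.2381]
force: [-0.7, -1.8, 4.6]
gripper_force: 2.1
eef_pos: [0.4613, 0.2422, 0.2375]
force: [-3.0, -0.4, 8.9]
gripper_force: 4.4
```

```bash
python3 -m handwheel '[[[0,0,0.01,0,0,0,255],[0,0,0.015,0,0,0,255],[0,0,0.015,0,0,0,255]]]' | grep -E "pos|force"
python3 -m handwheel '[[[0,0,0.005,0,0,0,255],[0,0,0.005,0,0,0,255]]]' | grep -E "pos|force"
```

```text
eef_pos: [0.4613, 0.2422, 0.2363]
force: [-3.0, -0.4, 9.6]
gripper_force: 4.6
eef_pos: [0.4613, 0.2422, 0.236]
force: [-2.6, -0.8, 8.6]
gripper_force: 4.8
```

```bash
python3 -m handwheel '[[[0,0,-0.3,0,0,0,255],[0,0,-1,0,0,0,255],[0,0,-1,0,0,0,255]]]' | grep -E "pos"
python3 -m handwheel '[[[0.4,-0.2,0,0,-0.36,0,255],[0.8,-0.4,0,0,-0.72,0,255],[1,-0.4,0.2,0,-1,0,255],[1,-0.4,0.2,0,-1,0,255]]]' | grep -E "pos"
python3 -m handwheel '[[[0.3,0,0.5,0,-0.2,0,255],[0.5,0.0,0.8,0,-0.4,0,255],[0.5,0.0,0.8,0,-0.4,0,255],[0.5,0.0,0.8,0,-0.4,0,255]]]' | grep -E "pos"
python3 - <<'E'
from shot import *
shot('v2',8)
P=np.load('v2.npy');pose=(P[:3],P[3:])
t=proj('wrist',(.4771,.2171,.0988),pose);pp=proj('wrist',(.4899,.1912,.122),pose);d=proj('wrist',(.4628-.02,.2445-.012,.099),pose);print(t,pp,d)
im=cv2.imread('pics/v2.png').astype(int);g=im.mean(2).astype(int)
r=int(t[1]);
for x in range(int(t[0])-10,int(t[0])+3,2): print('blade',x,r-8,g[r-8:r+9,x])
r,c=int(pp[1]),int(pp[0]);print(r-6,c-6);print(im[r-6:r+8,c-6:c+8,0])
r,c=int(d[1]),int(d[0])
for x in range(c-6,c+10,5): print('disc',x,r-8,g[r-8:r+18,x])
E
```

```text
eef_pos: [0.4623, 0.243, 0.319]
eef_pos: [0.4009, 0.1662, 0.2878]
eef_pos: [0.4346, 0.1589, 0.2628]
21.275 [1.59369105e-04 3.36059948e-04 3.80837481e-05] [0.4342, 0.1596, 0.2629, 3.0956, 0.6475, -2.6255]
[298.61255283 155.06443282] [272.88887115 168.61915604] [329.21143048 138.58004389]
blade 288 147 [136 137 133  94  67  77  76  77  76  76  79 100 110  99  92  88  82]
blade 290 147 [136 138 133  96  65  76  77  75  74  76  79  90 106 135 138 148 156]
blade 292 147 [137 131 108 103  65  77  79  76  75  77  72 103 162 157 154 153 154]
blade 294 147 [108 113 127 118  61  77  76  77  74  76  69 102 160 153 152 152 153]
blade 296 147 [129 135 136 113  61  77  78  76  76  75  71  93 145 154 152 151 151]
blade 298 147 [139 137 141 127  53  68  68  68  74  83  92 118 151 153 152 152 152]
blade 300 147 [ 96 134 139 134 123 137 154 154 156 157 157 154 153 152 151 151 152]
162 266
[[131 134 107 108 116 122 126 125 122 118 111 122 129 131]
 [129 132 121 110 116 121 125 125 123 121 112 120 130 131]
 [130 132 126 117 119 120 124 125 121 117 111 118 129 133]
 [130 130 127 114 115 120 125 128 123 1
[... 390 characters left out ...]
0 129 130 136 135 132 131 131 131 129 130]
 [130 130 132 130 132 129 132 131 129 129 129 131 130 129]
 [130 129 129 128 130 130 128 130 131 129 131 131 132 131]
 [131 130 130 129 130 129 129 131 128 131 129 130 131 131]]
disc 323 130 [144 123 146 165 159 146 122 137 138 129 125 123 125 123 124 131 146 150
 147 147 145 142 146 148 146 147]
disc 328 130 [128 152 167 160 137 124 151 159 123 127 126 127 127 124 128 146 145 148
 148 148 145 144 146 149 146 147]
disc 333 130 [128 146 153 155 142 130 146 139 124 127 127 127 125 124 134 150 145 147
 147 147 147 143 145 147 148 147]
disc 338 130 [144 127 142 150 145 130 139 148 136 121 127 128 126 123 133 152 146 147
 147 148 149 145 142 148 147 147]
```

Run:
```python
from zz import *
P=np.load('v2.npy');pose=(P[:3],P[3:]);pt=onz('wrist',(272.6,168.85),.122,pose);print(pt)
for yd in (25.8,26.3,26.8):
    yaw=np.radians(yd);F=np.array([np.cos(yaw),np.sin(yaw),0]);Y=np.array([-F[1],F[0],0]);C=(pt+.062*Y)[:2]
    print(yd,C,'bottom',[round(zof(q,C,.026,pose)*1e3,1) for q in((323,138.4),(328,137.5),(333,137))],'top',[round(zof(q,C,.026,pose)*1e3,1) for q in((323,145.2),(328,144.5),(333,144.1))],
     'tip',onplane('wrist',(298.5,155.1),pt,F,pose)[2]*1e3)
```

```text
[0.49032782 0.19110038 0.122     ]
25.8 [0.46334349 0.24692014] bottom [np.float64(98.0), np.float64(98.2), np.float64(97.6)] top [np.float64(108.5), np.float64(109.3), np.float64(109.3)] tip 98.16190369046107
26.3 [0.4628574  0.24668254] bottom [np.float64(98.7), np.float64(98.9), np.float64(98.4)] top [np.float64(109.1), np.float64(109.9), np.float64(110.0)] tip 98.46456301592349
26.8 [0.46237341 0.2464407 ] bottom [np.float64(99.3), np.float64(99.5), np.float64(99.1)] top [np.float64(109.7), np.float64(110.6), np.float64(110.7)] tip 98.76601229351756
```

Optically the disc underside is 98.7–99.0 mm and the blade 98.5 mm, so they are level and the ram isn't past the mark. Next is the marker: untilt, move clear of the lamp, and turn the tool half round.

```bash
python3 -m handwheel '[[[0,0,-0.2,0,0.36,0,255],[-0.2,0,-0.5,0,0.72,0,255],[-0.3,0,-0.6,0,1,0,255],[-0.3,0,-0.6,0,1,0,255]]]' | grep -E "pos|rot"
python3 - <<'E'
from h import *
s=arm.get_state();p=np.array(s['eef_pos']);R=Ro.from_euler('xyz',s['ee_rot']).as_matrix()
t=np.array([.425,.205,.33]);print(R.T@(t-p)/.08)
Rt=Ro.from_euler('xyz',[np.pi,0,-2.61]).as_matrix();print(Ro.from_matrix(R.T@Rt).as_rotvec()/.5)
E
```

```text
eef_pos: [0.4297, 0.1547, 0.3159]
ee_rot: [3.105, 0.145, -2.604]
[-0.29406075  0.57478715 -0.11446585]
[0.07443785 0.28936185 0.0166509 ]
```

```bash
python3 -m handwheel '[[[-0.15,0.3,-0.1,0.07,0.29,0.02,255],[-0.29,0.57,-0.12,0.07,0.29,0.02,255],[-0.29,0.57,-0.12,0.07,0.29,0.02,255]]]' | grep -E "pos|rot"
python3 -m handwheel '[[[0,0,0,0,0,-0.36,255],[0,0,0,0,0,-0.72,255],[0,0,0,0,0,-1,255]]]' | grep -E "rot"
python3 -m handwheel '[[[0,0,0,0,0,-0.36,255],[0,0,0,0,0,-0.72,255],[0,0,0,0,0,-1,255]]]' | grep -E "rot"
python3 -m handwheel '[[[0,0,0,0,0,-0.36,255],[0,0,0,0,0,-0.72,255],[0,0,0,0,0,-1,255]]]' | grep -E "rot"
python3 -m handwheel '[[[0,0,0,0,0,-0.36,255],[0,0,0,0,0,-0.72,255],[0,0,0,0,0,-1,255]]]' | grep -E "rot"
python3 -m handwheel '[[[0,0,0,0,0,-0.36,255],[0,0,0,0,0,-0.72,255],[0,0,0,0,0,-1,255]]]' | grep -E "rot"
python3 -m handwheel '[[[0,0,0,0,0,-0.36,255],[0,0,0,0,0,-0.72,255],[0,0,0,0,0,-1,255]]]' | grep -E "rot"
python3 -m handwheel '[[[0,0,0,0,0,-0.36,255],[0,0,0,0,0,-0.72,255],[0,0,0,0,0,-1,255],[0,0,0,0,0,-1,255]]]' | grep -E "pos|rot"
python3 - <<'E'
from shot import *
shot('a1',4);P=np.load('a1.npy');pose=(P[:3],P[3:]);print(arm.get_state()['q'])
for X in [(.45,.0945,.12),(.4628,.2455,.2365),(.51,.125,.045)]: print(proj('wrist',X,pose))
R=Ro.from_euler('xyz',P[3:]).as_matrix()
for t in [(.419,.079,.25)]: print(R.T@(np.array(t)-P[:3])/.08)
E
```

```text
eef_pos: [0.4218, 0.2031, 0.3293]
ee_rot: [3.139, 0.003, -2.61]
ee_rot: [3.141, 0.005, -2.106]
ee_rot: [-3.139, 0.005, -1.606]
ee_rot: [-3.137, 0.003, -1.106]
ee_rot: [-3.136, 0.001, -0.606]
ee_rot: [-3.136, -0.002, -0.106]
ee_rot: [-3.138, -0.004, 0.394]
eef_pos: [0.4215, 0.2011, 0.3301]
ee_rot: [-3.14, -0.005, 0.888]
25.1 [1.18492963e-04 1.68828064e-04 5.03032067e-05] [0.4216, 0.2013, 0.3302, -3.1402, -0.0048, 0.8862]
[ 8.67298054e-01 -4.90360666e-02 -2.46765619e-01 -1.53856986e-03
 -1.36853391e+00  1.59031642e+00]
[347.20478622 241.55145529]
[284.05035141 147.13777352]
[356.55502319 186.56215493]
[-1.21038449  0.94300675  0.99564396]
```

```bash
cat > sc.py <<'E'
from h import *
C=np.array([.4628,.2462]);yaw=np.radians(26.3);F=np.array([np.cos(yaw),np.sin(yaw)]);Y=np.array([-F[1],F[0]])
def own(X): d=np.asarray(X)[:2]-C; return np.array([F@d,Y@d])*1e3
def W(x,y,z): return np.r_[C+F*x/1e3+Y*y/1e3,z]
def rect(tag,z=.045,x0=-100,x1=50,y0=-170,y1=-90,s=2):
    P=np.load(tag+'.npy');pose=(P[:3],P[3:]);im=cv2.imread(f'pics/{tag}.png')
    # out: rows = own x increasing downward, cols = own y increasing to the right
    cs=[(x0,y0),(x0,y1),(x1,y1),(x1,y0)]
    src=np.float32([proj('wrist',W(x,y,z),pose) for x,y in cs]);dst=np.float32([((y-y0)*s,(x-x0)*s) for x,y in cs])
    return cv2.warpPerspective(im,cv2.getPerspectiveTransform(src,dst),(int((y1-y0)*s),int((x1-x0)*s)))
E
python3 - <<'E'
from sc import *
P=np.load('v1.npy');pose=(P[:3],P[3:])
for u in (746,785): print('index v1',own(onz('wrist',((u-570+.5)/4-.5+173,(117.5)/4-.5+24),.045,pose)))
for t in ('v1','v2','a1'):
    r=rect(t).astype(int).mean(2)[::4,::4];print(t);
    for k,row in enumerate(r[4:66]): print(-100+2*(k+4),' '.join('%3d'%v for v in row))
    if t=='v1': continue
E
```

```text
index v1 [ -77.71833305 -118.2702213 ]
index v1 [ -78.33033436 -108.7435554 ]
v1
-92  76 231 224 222 222 221 223 222 222 222 222 222 222 172 194 168 159 160 157 156 157 158 157 159 163 163 160 156 157 158 157 158 162 164 161 161 158 158 161 164
-90  85 182 225 223 222 222 222 222 222 222 222 222 227 172 195 228 197 184 180 186 187 188 190 189 181 178 182 181 215 213 214 214 210 209 211 206 207 206 200 200
-88  95 104 229 223 222 222 222 221 222 222 222 222 224 173 200 230 181 183 184 184 184 188 190 193 186 180 187 218 249 247 247 247 247 246 247 247 248 248 247 250
-86 138  82 224 222 222 222 222 221 221 222 222 221 221 178 189  68  62  68  72  67  59  60  62  69  77  71  68 244 246 246 246 246 246 246 245 245 246 246 246 249
-84 148  90 163 224 225 223 223 222 221 221 222 221 226 173 156  95  80  81  82  84  85  83  82  82  83  83  95 252 245 245 246 246 246 246 246 245 246 246 246 249
-82 154 101 106 149 203 153 195 223 221 222 223 220 224 178 144  44  30  30  30  32  33  37  35  33  45  80  86 237 249 248 248 247 246 246 245 245 246 246 245 249
-80 157 114  98 153 153 151 149 160
[... 28229 characters left out ...]
 192 190 192 194 190 188 192 190 193 196 189 185
24 153 153 153 156 155 156 156 157 155 155 158 158 158 131 132 186 173 181 176 179 177 184 183 178 186 181 186 181 186 188 187 199 184 192 189 188 197 191 191 175
26 152 153 154 155 154 156 156 156 156 157 158 157 157 141 124 139 138 137 136 139 136 138 137 134 139 137 135 137 136 139 140 141 142 139 140 140 138 142 142 145
28 152 153 154 155 157 157 156 156 156 158 157 156 159 141 129 136 134 135 136 136 137 137 136 136 134 134 134 135 135 135 136 137 139 138 136 135 136 134 136 138
30 154 154 155 157 156 157 156 156 156 157 157 157 158 140 127 137 136 133 134 133 131 139 138 135 134 135 138 137 136 137 136 136 138 138 138 137 138 137 136 138
```

Rectified data gives pointer minus index ≈ 36.3 mm. I'll turn the tool to yaw ≈ 1.7 so the hand stays clear of the lamp and the camera is on the left, then approach from the front.

```bash
python3 -m handwheel '[[[0,0,0,0,0,-0.3,255],[0,0,0,0,0,-0.6,255],[0,0,0,0,0,-0.8,255]]]' | grep -E "rot"
python3 -m handwheel '[[[0,0,0,0,0,-0.3,255],[0,0,0,0,0,-0.6,255],[0,0,0,0,0,-0.82,255],[0,0,0,0,0,-0.82,255]]]' | grep -E "pos|rot"
python3 - <<'E'
from sc import *
s=arm.get_state();p=np.array(s['eef_pos']);R=Ro.from_euler('xyz',s['ee_rot']).as_matrix();print(s['q'],s['t'])
A=np.array([.41,.14,.185]);B=W(-113,-122,.105);print(B)
print(R.T@(A-p)/.08, R.T@(B-A)/.08, R[:,0],R[:,1])
E
```

```text
ee_rot: [3.141, -0.004, 1.291]
eef_pos: [0.422, 0.202, 0.3302]
ee_rot: [3.14, -0.004, 1.697]
[ 8.67428574e-01 -4.81834897e-02 -2.46210621e-01 -1.58649697e-03
 -1.36876522e+00  2.40059662e+00] 26.025
[0.41555172 0.08676161 0.105     ]
[-0.75690592 -0.25001444  1.81111886] [-0.6727686  -0.01676236  0.99738697] [-0.12578595  0.99204993  0.00385024] [0.99205641 0.12577938 0.00190394]
```

```bash
python3 -m handwheel '[[[-0.4,-0.1,0.2,0,0,0,255],[-0.76,-0.25,0.5,0,0,0,255],[-0.76,-0.25,0.8,0,0,0,255]]]' | grep -E "pos|force"
python3 -m handwheel '[[[0,0,0.5,0,0,0,255],[0,0,1,0,0,0,255],[0,0,1,0,0,0,255]]]' | grep -E "pos|force"
python3 -m handwheel '[[[0,0,0.5,0,0,0,255],[0,0,1,0,0,0,255],[0,0,1,0,0,0,255]]]' | grep -E "pos|force"
python3 -m handwheel '[[[-0.3,0,0,0,0,0,255],[-0.5,0,0,0,0,0,255],[-0.67,0,0,0,0,0,255],[-0.67,0,0,0,0,0,255]]]' | grep -E "pos|rot|force"
python3 - <<'E'
from shot import *
from sc import *
shot('b1',4);P=np.load('b1.npy');pose=(P[:3],P[3:])
print('tcp own',own(P[:3]))
for X in [W(-77,-130,.12),W(-84,-130,.12),W(-77,-112,.045),W(-39,-105,.045)]: print(proj('wrist',X,pose))
E
```

```text
eef_pos: [0.4096, 0.138, 0.2656]
force: [0.3, 0.4, -0.0]
gripper_force: 0.0
eef_pos: [0.4087, 0.1385, 0.1839]
force: [0.4, 0.4, 0.3]
gripper_force: 0.0
eef_pos: [0.4097, 0.1395, 0.1056]
force: [-0.8, -0.3, 0.3]
gripper_force: 0.0
eef_pos: [0.4176, 0.0864, 0.1065]
ee_rot: [3.139, -0.004, 1.697]
force: [-0.1, 0.0, -0.0]
gripper_force: 0.0
27.8 [7.23459274e-05 2.89647730e-04 1.76931319e-04] [0.4175, 0.0868, 0.1063, 3.1389, -0.0043, 1.6978]
tcp own [-111.22684602 -122.81753085]
[343.12981061 259.41386591]
[330.46573835 263.41198457]
[315.88294138 199.63562046]
[361.68100703 174.69334828]
```

```bash
cat >> sc.py <<'E'
def meas(tag,verbose=0):
    s=4;r=rect(tag,s=s,x0=-100,x1=10).mean(2)
    def prof(ya,yb): return r[:,int((ya+170)*s):int((yb+170)*s)].mean(1)
    xs=-100+(np.arange(r.shape[0]))/s
    return xs,prof
def dark(xs,p,a,b):
    m=(xs>=a)&(xs<=b);q=p[m];base=np.percentile(q,80);w=np.clip(base-q-0.3*(base-q.min()),0,None)
    return (w*xs[m]).sum()/w.sum(), q.min(), base
E
python3 - <<'E'
from sc import *
for t in ('v2','b1'):
    xs,prof=meas(t)
    for ya in range(-122,-88,3):
        p=prof(ya,ya+2)[::6];print(t,ya,' '.join('%d'%v for v in p[8:50]))
print(xs[::6][8:50])
E
```

```text
v2 -122 191 144 68 83 66 35 29 30 28 26 28 28 30 37 78 162 192 217 235 247 247 246 245 245 244 244 244 246 241 183 178 180 180 181 181 180 181 181 180 180 180 180
v2 -119 190 135 63 78 74 80 95 102 102 93 93 99 109 117 195 248 246 246 246 245 245 245 245 245 245 244 245 246 249 244 186 181 181 182 181 180 181 182 182 182 181 181
v2 -116 215 239 244 248 240 234 111 69 170 249 239 244 245 248 246 246 242 178 251 246 245 246 242 246 246 245 248 186 186 232 178 182 180 174 183 182 184 174 95 154 186 182
v2 -113 247 245 245 245 247 230 147 65 170 249 247 239 155 248 245 246 239 150 248 247 245 249 130 211 249 245 249 193 173 252 215 181 155 105 183 184 185 174 73 142 188 184
v2 -110 248 246 246 246 246 252 175 119 201 249 249 243 163 253 246 246 241 115 243 247 246 251 166 211 248 246 249 218 173 249 202 127 110 96 192 189 190 180 94 143 192 187
v2 -107 248 246 246 246 246 250 178 210 250 246 247 244 236 248 245 247 251 115 234 247 246 247 241 242 246 245 249 235 165 235 153 69 117 169 186 186 187 179 116 148 187 184
v2 -104 247 246 245 245 245 246 242 244 246 245 245 245 245 245 245 245 
[... 314 characters left out ...]
46 245 246 246 245 246 245 245 245 245 245 245 245 245 245 245 245 245 245 245 245 247 146 70 53 63 100 162 189 185 185 185 186 183 184
v2 -95 247 246 245 245 245 245 245 245 245 245 245 245 245 245 245 245 245 245 245 245 245 245 245 245 245 245 246 245 216 119 49 62 58 83 156 187 182 181 181 181 180 180
v2 -92 241 242 240 240 241 240 240 241 238 238 240 238 239 240 237 238 238 235 238 238 235 238 236 235 236 235 235 231 196 99 45 61 57 78 146 173 169 168 168 167 167 166sc.py:13: RuntimeWarning: Mean of empty slice.
  def prof(ya,yb): return r[:,int((ya+170)*s):int((yb+170)*s)].mean(1)
  ret = um.true_divide(
Traceback (most recent call last):
ValueError: cannot convert float NaN to integer
```

Run:
```python
from sc import *
for t in ('v1','v2','a1','b1'):
    xs,prof=meas(t)
    print(t,'index',np.round(dark(xs,prof(-117,-112),-83,-70),2),'ptr',np.round(dark(xs,prof(-105,-100),-55,-30),2),'body',np.round(dark(xs,prof(-97,-93),-55,-30),2))
xs,prof=meas('b1')
for ya in (-120,-117,-114,-111,-104,-97): print(ya,' '.join('%d'%v for v in prof(ya,ya+2)[40:280:4]))
```

```text
v1 index [-77.71  52.42 228.51] ptr [-41.83  72.42 245.47] body [-44.86  45.92 243.35]
v2 index [-77.72  56.23 229.02] ptr [-39.86  59.17 245.23] body [-40.99  48.52 245.46]
a1 index [-75.44 135.68 248.14] ptr [-36.31 150.4  244.83] body [-39.17  47.79 246.31]
b1 index [-75.19  57.15 168.37] ptr [-37.34  56.78 236.73] body [-38.53  43.98 237.42]
-120 128 132 120 85 138 171 104 57 62 60 63 60 61 62 63 62 61 62 62 60 63 63 60 56 116 165 164 163 164 164 164 165 164 163 163 163 164 163 163 163 163 163 162 159 202 233 236 237 235 177 161 162 162 162 163 163 163 162 162 162
-117 129 132 121 85 142 169 172 166 164 167 165 166 168 168 96 59 139 168 168 167 165 168 165 166 168 168 167 167 168 162 78 136 169 166 166 166 166 166 167 167 165 164 165 165 165 155 83 209 210 165 163 164 165 164 162 163 164 164 163 163
-114 129 133 123 84 138 167 169 167 167 168 167 167 169 170 94 55 136 171 168 168 168 167 79 114 170 167 167 166 168 165 58 117 170 167 166 166 169 158 58 129 169 166 165 166 169 164 45 156 245 233 173 162 167 160 57 138 168 165 165 165
-111 128 133 125 85 138 171 172 172 172 171 172 172 172 178 97 57 142 174 172 171 172 177 76 111 175 172 171 171 171 171 63 122 175 171 170 171 173 167 55 127 174 170 169 169 171 164 47 176 241 229 178 134 148 165 47 138 172 167 168 168
-104 125 129 123 85 136 191 211 221 230 214 227 234 238 240 239 239 239 239 242 214 204 198 180 196 180 182 181 185 202 222 237 239 239 238 238 238 238 238 237 237 237 237 236 237 237 237 238 240 218 179 92 59 123 167 166 166 166 166 166 165
-97 124 128 123 80 168 239 241 239 239 239 239 239 239 239 239 239 239 239 239 239 239 239 239 239 239 239 239 239 238 239 239 238 238 238 238 238 238 238 238 237 238 238 238 237 239 230 223 191 85 43 55 55 53 50 102 166 169 167 167 166
```

```bash
python3 -m handwheel '[[[0.03,0.09,0,0,0,0,255],[0.06,0.18,0,0,0,0,255],[0.09,0.27,0,0,0,0,255],[0.12,0.35,0,0,0,0,255],[0.12,0.35,0,0,0,0,255]]]' | grep -E "pos|force"
cat > ms.py <<'E'
from shot import *
from sc import *
import sys
t=sys.argv[1];a,b=float(sys.argv[2]),float(sys.argv[3]);shot(t,4);P=np.load(t+'.npy');print('own',own(P[:3]))
xs,prof=meas(t)
for ya in (-119,-117,-114,-103,-97):
    m=(xs>=a)&(xs<=b);print(ya,' '.join('%d'%v for v in prof(ya,ya+2)[m][::2]))
E
python3 ms.py b2 -65 -30
```

```text
eef_pos: [0.4442, 0.1003, 0.1057]
force: [0.2, -0.3, 0.1]
gripper_force: 0.0
28.625 [2.12506818e-04 1.16372197e-04 4.71911232e-05] [0.4439, 0.1002, 0.1057, 3.1397, -0.0038, 1.6988]
own [ -81.64415169 -122.55446743]
-119 168 160 141 113 107 101 101 115 109 107 94 87 91 94 107 110 116 118 101 86 74 74 79 79 83 87 86 84 83 85 91 88 85 85 88 91 91 108 139 162 168 165 162 159 164 165 166 164 164 164 164 164 164 164 163 164 164 164 164 164 164 164 164 164 164 164 163 163 163 163 163
-117 224 234 239 239 241 239 237 242 244 218 163 126 144 204 219 214 208 195 157 101 71 83 130 165 171 170 168 166 167 168 169 167 166 166 167 168 166 166 166 168 165 139 92 76 104 154 167 167 165 164 164 164 164 164 164 165 164 163 165 166 165 164 165 164 163 164 163 163 163 163 165
-114 190 193 188 183 186 191 186 183 179 157 103 65 82 142 168 172 172 166 137 93 66 83 130 167 171 145 90 67 91 148 168 168 167 166 166 166 166 166 167 169 166 139 83 62 100 152 168 168 167 165 164 165 166 165 166 169 164 128 73 63 105 156 167 166 165 165 164 164 164 165 165
-103 168 167 168 168 167 167 168 168 168 167 167 167 167 167 166 168 172 178 188 199 206 214 221 226 231 235 237 237 237 236 236 236 236 236 236 236 236 236 235 235 236 236 236 236 237 240 234 216 190 147 105 73 73 101 129 158 168 167 166 166 165 165 165 165 164 164 165 166 165 164 164
-97 239 238 238 238 238 238 238 238 238 237 237 237 238 237 237 238 238 238 237 238 238 238 238 238 238 237 237 237 237 237 237 237 237 237 237 237 237 237 237 238 239 237 234 232 194 145 95 62 46 49 52 54 53 54 55 49 54 86 114 145 168 171 168 168 168 168 167 168 168 168 168
```

```bash
python3 -m handwheel '[[[0.03,0.09,0,0,0,0,255],[0.055,0.16,0,0,0,0,255],[0.061,0.175,0,0,0,0,255],[0.061,0.175,0,0,0,0,255]]]' | grep -E "pos|force"
python3 ms.py b3 -60 -25
```

```text
eef_pos: [0.4572, 0.1068, 0.1058]
force: [0.7, 0.2, -0.6]
gripper_force: 0.1
29.325 [1.65984638e-05 1.70179986e-05 6.40584823e-05] [0.4571, 0.1068, 0.1059, 3.1394, -0.0041, 1.6989]
own [ -66.83857001 -122.45029359]
-119 168 164 163 167 166 167 165 164 163 163 164 164 164 164 164 164 163 162 169 172 165 135 115 126 128 129 116 101 108 112 125 121 112 115 110 130 105 76 57 69 93 85 87 92 87 90 91 94 92 87 89 91 93 91 94 116 147 166 165 164 164 164 165 164 157 157 157 162 163 163 163
-117 117 81 86 137 165 164 177 209 222 215 204 191 182 184 191 199 206 212 221 235 239 239 237 237 238 240 240 239 240 242 238 204 133 81 113 161 138 84 66 95 145 168 167 167 166 167 166 165 164 166 167 166 166 165 164 164 164 164 163 163 163 167 163 126 79 55 113 159 166 164 163
-114 111 59 70 127 163 197 225 229 231 226 228 237 237 240 245 237 167 91 119 181 195 187 179 173 169 167 165 164 163 165 170 157 98 47 92 153 132 86 62 91 144 168 168 166 165 168 170 143 85 45 99 158 169 168 166 165 164 164 164 164 165 169 169 135 74 39 99 157 168 167 165
-103 167 167 167 167 167 167 167 167 168 167 167 167 167 167 167 167 167 166 166 167 167 166 166 166 165 165 165 165 164 164 163 162 162 163 168 194 215 221 180 134 103 101 121 117 124 148 165 168 166 165 165 165 165 164 164 165 165 165 165 165 165 165 165 165 165 164 164 164 164 164 165
-97 169 170 170 171 170 170 170 170 170 170 170 170 170 169 168 166 189 210 222 241 240 239 238 237 237 237 237 237 237 238 238 226 217 207 178 145 114 82 56 47 49 52 54 54 51 46 82 121 119 136 161 170 171 169 168 168 168 168 167 167 168 168 168 167 167 167 168 167 166 167 167
```

```bash
python3 -m handwheel '[[[0.004,0.012,0,0,0,0,255],[0.007,0.02,0,0,0,0,255],[0.007,0.02,0,0,0,0,255]]]' | grep -E "pos|force"
python3 ms.py b4 -48 -30
python3 - <<'E'
from sc import *
xs,prof=meas('b4');m=(xs>=-46)&(xs<=-32)
for ya in (-120,-116,-113,-111,-110,-109,-108,-107,-106,-104,-102,-100): print(ya,' '.join('%d'%v for v in prof(ya,ya+1)[m][::2]))
E
```

```text
eef_pos: [0.4584, 0.1074, 0.1059]
force: [-0.9, -0.6, 1.6]
gripper_force: 0.5
29.9 [8.83089370e-06 9.30489151e-06 7.45050106e-06] [0.4584, 0.1074, 0.1059, 3.1398, -0.0038, 1.6989]
own [ -65.42879591 -122.49279427]
-119 128 117 97 88 93 95 105 124 120 126 120 119 106 92 84 69 63 63 77 91 86 92 95 91 89 84 92 92 90 92 94 94 90 107 147 163 166
-117 239 240 233 228 230 231 231 211 148 114 148 222 227 189 151 100 66 78 132 165 168 166 167 167 168 166 166 166 166 165 165 164 163 164 164 164 165
-114 183 170 163 162 163 166 171 160 103 55 75 137 170 176 151 97 63 67 122 160 169 169 171 154 90 53 85 140 166 167 166 164 165 165 164 164 165
-103 166 166 166 166 165 163 164 166 170 177 181 172 167 167 159 131 96 68 79 103 132 159 167 167 166 165 166 165 165 165 165 165 165 164 165 166 166
-97 237 237 237 237 237 237 237 233 232 228 207 154 102 63 48 48 51 53 54 53 51 49 76 108 120 148 168 170 169 167 167 168 167 168 168 168 167
-120 95 84 67 63 62 71 85 93 90 88 90 91 93 92 79 67 67 66 65 63 63 65 65 63 61 61 64 61 57
-116 227 220 214 198 119 78 133 209 238 199 154 96 64 73 140 166 170 167 167 
[... 491 characters left out ...]
-108 170 173 176 163 104 43 77 135 173 178 169 135 95 61 80 106 138 163 174 163 120 95 120 150 170 170 169 168 168
-107 171 172 177 155 105 56 76 155 175 177 159 131 99 77 78 95 132 167 174 170 165 165 167 168 169 168 167 168 168
-106 168 170 173 175 116 78 80 128 170 175 161 130 93 68 77 100 128 161 170 169 168 167 167 166 165 166 166 166 166
-104 167 168 168 168 169 168 168 169 170 172 159 134 98 78 77 98 129 164 169 169 167 166 166 167 166 165 165 166 165
-102 162 160 162 167 176 188 199 179 168 163 153 130 97 74 77 102 134 163 166 166 166 166 166 164 164 165 164 164 164
-100 211 227 238 238 238 239 243 237 195 181 194 167 130 86 101 131 178 187 161 160 165 166 167 167 165 165 165 165 165
```

```bash
python3 -m handwheel '[[[0.002,0.006,0,0,0,0,255],[0.002,0.006,0,0,0,0,255]]]' | grep -E "pos|force"
cat > m2.py <<'E'
from shot import *
from sc import *
import sys
t=sys.argv[1];shot(t,4);xs,prof=meas(t);m=(xs>=-46)&(xs<=-32)
def c(p):
    q=p[m];x=xs[m];w=np.clip(165-q,0,None)*(abs(x+39.4)<2.4);return (w*x).sum()/w.sum()
print('index',[round(c(prof(y,y+1)),2) for y in(-117,-116,-115,-114,-113,-112)],'ptr',[round(c(prof(y,y+1)),2) for y in(-109,-108,-107,-106,-105,-104)])
E
python3 m2.py b5
```

```text
eef_pos: [0.459, 0.1077, 0.1059]
force: [-1.6, -0.8, 1.4]
gripper_force: 0.5
30.35 [1.15129243e-05 4.73681070e-06 4.63832992e-06] [0.4589, 0.1077, 0.1059, 3.1397, -0.0039, 1.6989]
index [np.float64(-39.32), np.float64(-39.31), np.float64(-39.24), np.float64(-39.29), np.float64(-39.22), np.float64(-39.22)] ptr [np.float64(-39.3), np.float64(-39.34), np.float64(-39.29), np.float64(-39.3), np.float64(-39.29), np.float64(-39.28)]
```

```bash
python3 -m handwheel '[[[-0.03,-0.09,0,0,0,0,255],[-0.06,-0.18,0,0,0,0,255],[-0.06,-0.18,0,0,0,0,255],[-0.06,-0.18,0,0,0,0,255]]]' | grep -E "pos|force"
python3 m2.py b6
python3 - <<'E'
from sc import *
xs,prof=meas('b6');m=(xs>=-46)&(xs<=-32)
for ya in (-116,-113,-111,-108,-106,-104): print(ya,' '.join('%d'%v for v in prof(ya,ya+1)[m][::2]))
E
```

```text
eef_pos: [0.4454, 0.1012, 0.1061]
force: [-0.5, 0.1, 1.0]
gripper_force: 0.0
31.05 [2.39740612e-05 1.51702221e-05 6.88139631e-05] [0.4454, 0.1012, 0.106, 3.1394, -0.004, 1.699]
index [np.float64(-39.31), np.float64(-39.36), np.float64(-39.34), np.float64(-39.32), np.float64(-39.33), np.float64(-39.27)] ptr [np.float64(-39.34), np.float64(-39.28), np.float64(-39.24), np.float64(-39.14), np.float64(-39.11), np.float64(-39.04)]
-116 167 169 168 146 80 49 97 147 171 173 165 140 93 62 55 108 163 170 170 166 165 168 168 167 166 166 165 164 165
-113 167 170 167 135 77 36 107 160 171 172 167 139 96 63 58 98 163 173 166 131 69 38 122 162 169 166 165 165 164
-111 169 171 170 147 77 54 101 152 173 174 174 151 87 53 49 98 143 170 173 148 72 58 100 151 171 169 167 167 167
-108 171 174 174 158 90 43 94 146 171 176 162 130 89 59 68 97 132 166 177 170 123 107 117 153 170 170 169 168 167
-106 164 164 170 167 101 85 133 217 250 252 203 147 101 71 65 91 125 164 169 168 168 168 168 167 166 165 164 164 165
-104 238 238 239 240 240 238 239 241 231 215 196 161 121 81 74 94 129 158 169 169 167 166 166 166 166 166 166 166 166
```

The index stays aligned with the pointer within about 0.1 mm after backing off, and the robot is clear of everything.

```bash
python3 -c "
from station import arm
s=arm.get_state();print(s['t'],s['force']);print(arm.job_done())"
```

```text
31.1 [ 0.51228515 -0.24653812 -0.09136361]
the job is handed in; nothing more can be done
None
```

The job is handed in at 31.1 s of 67 s: the arm is against its stop, the disc underside measured about 0.5 mm above the blade (not past it), and the marker index lines up with the force pointer to about 0.1 mm.

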